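Put the dorm mirror back in its slotted stand

ROBOT

A 7-joint arm with a two-finger parallel gripper is mounted at the origin on the work surface. World frame = base frame: x ahead of the robot, y to its left, z up, the work surface at z = 0. Lengths are in m, angles in rad, forces in N, time in s.
With the tool pointing down it reaches from about 0.4 to 0.85 m from the base axis. Payload 4.5 kg.
Tool frame: the origin (TCP) lies midway between the tips of the shut fingers; the grasp point (between the pads) lies 19 mm behind it; z points along the fingers, y is the direction in which the jaws open and shut (so a half turn about z gives the same grasp; the last joint's range is limited). The gripper opens to 85 mm and grips with 20 to 120 N. Pads are 22 mm wide; open, the fingers measure 114 mm over their backs; the gripper's body (76 mm by 85 mm) begins 54 mm behind the grasp point. The pads swing forward as they close: fully open they stand 13 mm farther back than shut.
Start: joints at [1.16, 0.689, -0.195, 1.565, 0.157, 0.902, -0.215], TCP at [0.269, -0.564, 0.193] pointing down, gripper open.
Joint ranges: [-3.01, 3.01], [-0.46, 2.08], [-1.47, 1.51], [0.13, 2.56], [-1, 4.14], [0.04, 2.09], [-2.66, 2.66]. Speed limits (rad/s): [2.57, 2.57, 3.14, 3.14, 3.14, 3.14, 3.14].

INTERFACE

Orientations are given as a unit quaternion [x, y, z, w].
In Python, from station import ctrl gives the robot as it stands.
- The arm moves only by the tool drive_tool, never from a script. Its argument "deltas" is a list of rows, each an object of numbers: "tx", "ty", "tz": the shift along the tool's x, y, z in mm; "rx", "ry", "rz": the turn, a rotation vector about the tool's x, y, z in rad. A call has 1 to 20 rows; each row shifts and turns the commanded pose from where the row before left it, along the tool's axes as they then stand; what a row does not reach is not made up. A row lasts 1/12 s, in which the tool goes at most 41.7 mm and 7.16 degrees, less where a joint would pass 70% of its speed; a pose out of reach is approached as far as the arm can. A call is refused whole if a number of a shift passes 41.7 or a number of a turn 0.125, either way. A call with a gripper value outside its range is refused whole. "claw" is the opening in per cent of the stroke, from 0 (shut) to 100 (fully open), set as the call begins (left out, the last holds). The fingers move at their own pace and stop on an object; the grip force is fixed at half the most. Time passes only in rows, so rows that do not move let the fingers close. It gives the time, the measured TCP pose, the force and the opening at its end, in the units of the state.
- ctrl.read_state(): the state, without advancing time (a new reading comes with each control period).
- ctrl.snapshot(name): name is "side" or "top"; returns a dict with "frame" (420x560x3 uint8, blue, green, red), "intrinsics" (3x3 intrinsics, pixels), "distortion" ([k1, k2, p1, p2, k3] as OpenCV has them; the pictures are not rectified), "origin" and "rotation" of the camera in the world. Camera axes: x right, y down, z forward; pixel columns grow to the right and rows downward; lengths in m; the calibration is good to about 2 mm. A picture is of the moment at which its call begins. There is no depth.
- ctrl.job_done(): hands the job in, once; it reports no verdict.
The state is a dict: "clock": time; "joint_positions": joint angles; "dq": joint speeds; "joint_torque": joint torques, N m; "tcp_pos": TCP position; "eef_rot": TCP orientation; "force": force on the tool from outside, world axes, zero at the start; "wrist_torque": the same for the moment, N m; "width": opening from 0.0 (shut) to 1.0 (fully open).
Only numpy, scipy, OpenCV 4.12 (cv2) and the standard library are available. Lean on these libraries where they do the work, as an engineer would, in place of code of your own. Each camera call takes 0.05 s, during which the arm holds its last target. There are 200 camera calls.

TASK

Take the small round mirror by the tab on its top, lift it out of its round clay pot, and turn it so that the flat tongue under it lines up with the long slot in the grey stand. Keep hold of it while you lower the tongue into the slot, let go once its round base plate lies flat on the stand, and leave the cork memo disc in its own pot.

Things in the scene. Friction and masses are not known exactly. Their poses are not given: they have to be found in the camera images.
- mirror_tab (a point): Loose white mirror, silvery both faces, 136 mm tall, 160 g: a tongue below (x 44, y 14, 30 long), round base plate (80 across, 6 thick), upright disc (64 across, 12 thick in y), flat grip tab on top (x 32, y 12, 24 high; pinch along y). Point: tab's middle, 14 below its top, 92 above the plate's underside, 122 above the tongue's end. x along tongue and tab, z up. Half a turn fits alike.
- pot_a: The mirror's pot: fixed round terracotta ring, 96 mm across, 40 mm high, bore 56 mm. At the start the mirror stands upright in it, its base plate on the rim, its tongue hanging free in the bore, turned any way. Origin: centre of its underside, on the table.
- stand_slot (a point): The stand: fixed grey painted block, x 130, y 100, 40 mm high, with one oblong slot straight through from above, x 56, y 26 mm. Point: the slot's middle at the block's top face. x along the slot, z up. The tongue goes in only with its width along the slot, within about 15 degrees, either way round. Seated, the middle of the mirror's tab is 92 mm above this point.
- memo_tab (a point): The memo disc, to be left alone: loose, the mirror's shape and size but orange with cork faces and a round 44 mm stem, too thick for the slot; it stands in a second, like pot. Point: the middle of its tab, 14 mm below its top, which is 146 mm above the table. The other things standing around are lower than that.
Mind the look-alikes: they are no part of the job. There is more than one size of the part that bears stand_slot; the job needs the largest.

How it is judged:
By the outcome, as a careful person would: the job done as asked, in the order asked, and still so for the second after the job is handed in, with the robot touching nothing.
It also fails if it takes over 51 s, if anything falls off the work surface, if the arm or the gripper's body presses on something with over 40 N, if the wrist force passes 120 N, or if a joint passes its speed limit or range.

## Working session

There is one attempt and no reset: what is moved stays moved. The work goes in short steps, Python scripts to look and compute and a tool call to move; the robot and the scene stay as the last step left them, time stands still between calls to the robot, and variables do not carry over. Pictures are saved under pics/ and viewed, about 8 in all and at most 12, crops included, and the job is handed in when it is done.

Besides the shell and the picture viewer there is one more tool, called as name([rows], argument=value, ...), one row to a line, values as JSON. drive_tool: Moves the arm, as the interface text tells. Its arguments: {"type":"object","properties":{"deltas":{"type":"array","items":{"type":"object","properties":{"tx":{"type":"number"},"ty":{"type":"number"},"tz":{"type":"number"},"rx":{"type":"number"},"ry":{"type":"number"},"rz":{"type":"number"}}}},"claw":{"type":"number"}},"required":["deltas"]}

```bash
ls; mkdir -p pics
cat > h.py <<'E'
import numpy as np, cv2
from station import ctrl
def snap(n,tag=None):
    s=ctrl.snapshot(n); s={k:np.array(v) if k!='frame' else v for k,v in s.items()}
    if tag: cv2.imwrite(f'pics/{tag}.png',s['frame']); np.savez(f'pics/{tag}.npz',**s)
    return s
def load(tag): return dict(np.load(f'pics/{tag}.npz'))
def ray(s,p):
    u=cv2.undistortPoints(np.array(p,float).reshape(-1,1,2),s['intrinsics'],s['distortion']).reshape(-1,2)
    return np.c_[u,np.ones(len(u))]@s['rotation'].T
def plane(s,p,z):
    d=ray(s,p); o=s['origin']; return o+d*((z-o[2])/d[:,2:])
def proj(s,P):
    R=s['rotation'].T; return cv2.projectPoints(np.array(P,float).reshape(-1,3),cv2.Rodrigues(R)[0],-R@s['origin'],s['intrinsics'],s['distortion'])[0].reshape(-1,2)
E
python3 - <<'E'
from h import *
a=snap('top','top0');b=snap('side','side0')
for s in(a,b): print(s['origin'],s['rotation'].round(3).tolist(),s['intrinsics'].tolist())
print(ctrl.read_state())
E
```

```text
pics
[ 0.37535276 -0.00296388  0.91638924] [-0.703, 0.708, -0.044, 0.041] [[402.52930351229855, 0.0, 281.6769903175574], [0.0, 402.52930351229855, 209.79804927513365], [0.0, 0.0, 1.0]]
[0.25365858 0.5876734  0.55263196] [-0.157, 0.875, -0.453, 0.068] [[459.9790870522452, 0.0, 276.87386790441957], [0.0, 459.9790870522452, 208.45037577745987], [0.0, 0.0, 1.0]]
{'clock': 0.1, 'joint_positions': array([ 1.15978622,  0.68991684, -0.19448078,  1.56624281,  0.15733338,
        0.90249902, -0.21505552]), 'dq': array([ 0.00031474, -0.00075107, -0.00034431, -0.00262842, -0.00165081,
        0.00119597, -0.00099892]), 'joint_torque': array([-3.46912959e-03, -5.40604520e+01, -1.27154253e+00, -1.58987027e+01,
        9.33890784e-03,  4.44740770e-03, -2.04981563e-05]), 'tcp_pos': array([ 0.26857654, -0.56363334,  0.19175213]), 'eef_rot': array([ 9.75357132e-01,  2.20630379e-01, -2.67227523e-04, -7.93602069e-04]), 'force': array([-0.10650999,  0.01538489,  0.74063638]), 'wrist_torque': array([-0.00566654, -0.05361097, -0.00855577]), 'width': 0.9992277763049127}
```

View pics/top0.png

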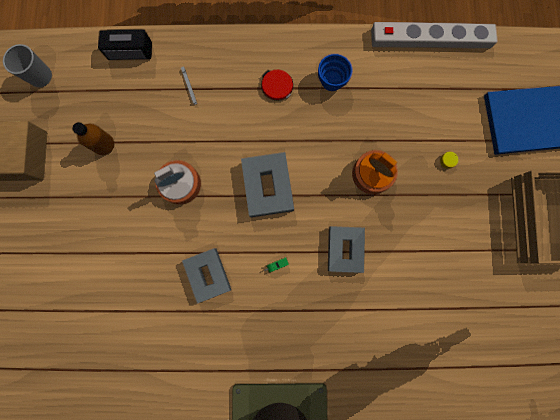

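View pics/side0.png

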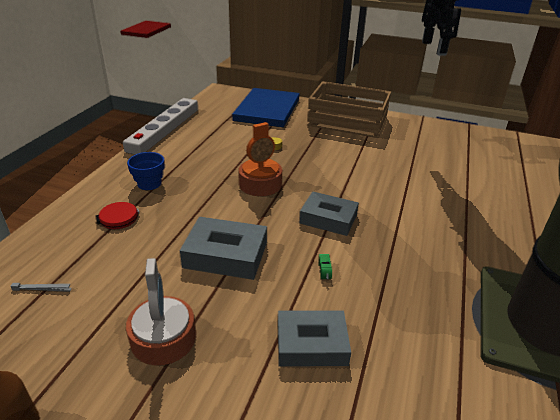

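The top picture shows the white mirror at about (177,180). The orange memo disc at (377,172) is its look-alike. There are three grey stands: (268,184), which looks largest, plus (207,275) and (347,250). In the side picture the mirror tab is at (152,265) and the big stand at (224,245).

```bash
sed -i "s/    if tag:/    from scipy.spatial.transform import Rotation as Ro; s['rotation']=Ro.from_quat(s['rotation']).as_matrix()\n    if tag:/" h.py
python3 - <<'E'
from h import *
from scipy.spatial.transform import Rotation as Ro
for t in('top0','side0'):
    d=load(t)
    if d['rotation'].shape==(4,): d['rotation']=Ro.from_quat(d['rotation']).as_matrix(); np.savez(f'pics/{t}.npz',**d)
s=load('top0'); f=s['frame']
g=cv2.cvtColor(f,cv2.COLOR_BGR2GRAY); hsv=cv2.cvtColor(f,cv2.COLOR_BGR2HSV)
for n,c in (('A',(268,184)),('B',(207,275)),('C',(347,250))):
    x,y=c; dark=np.zeros_like(g)
    m=((f[...,0].astype(int)>=f[...,2].astype(int)-3)&(g>50)).astype(np.uint8)
    w=np.zeros_like(m); w[y-42:y+42,x-42:x+42]=1; m*=w
    cs,h=cv2.findContours(m,cv2.RETR_CCOMP,cv2.CHAIN_APPROX_NONE)
    i=max(range(len(cs)),key=lambda i:cv2.contourArea(cs[i]))
    r=cv2.minAreaRect(plane(s,cs[i][:,0],.04)[:,:2].astype(np.float32)); print(n,'outer',np.round(r[0],4),np.round(r[1],4),r[2])
    hs=[k for k in range(len(cs)) if h[0][k][3]==i]
    k=max(hs,key=lambda k:cv2.contourArea(cs[k])) if hs else None
    if k is not None:
        r=cv2.minAreaRect(plane(s,cs[k][:,0],.04)[:,:2].astype(np.float32)); print('  slot',np.round(r[0],4),np.round(r[1],4),r[2],cv2.minAreaRect(cs[k])[:2])
a=cv2.resize(f[140:225,140:305],None,fx=4,fy=4,interpolation=cv2.INTER_CUBIC)
b=cv2.resize(load('side0')['frame'][245:370,115:280],None,fx=2,fy=2,interpolation=cv2.INTER_CUBIC)
c=np.zeros((600,660,3),np.uint8); c[:340,:660]=a; c[345:345+250,:330]=b
cv2.imwrite('pics/crop1.png',c)
print(plane(s,[(177,180)],.046),plane(s,[(377,172)],.046))
E
```

```text
A outer [0.5385 0.0252] [0.1295 0.0988] 8.257570266723633
  slot [0.5394 0.0246] [0.06   0.0309] 7.9863386154174805 ((267.1199645996094, 183.33999633789062), (26.728639602661133, 14.000716209411621))
B outer [0.3395 0.1567] [0.0973 0.0771] 20.089948654174805
  slot [0.3396 0.1568] [0.0467 0.0224] 20.87423324584961 ((206.0948944091797, 275.0109558105469), (21.615249633789062, 10.423161506652832))
C outer [ 0.3933 -0.1475] [0.0751 0.0964] 86.9302749633789
  slot [ 0.3925 -0.1474] [0.024  0.0456] 88.66830444335938 ((346.5, 249.5), (11.0, 21.0))
[[0.54710629 0.22307455 0.046     ]] [[ 0.56229243 -0.21856929  0.046     ]]
```

View pics/crop1.png

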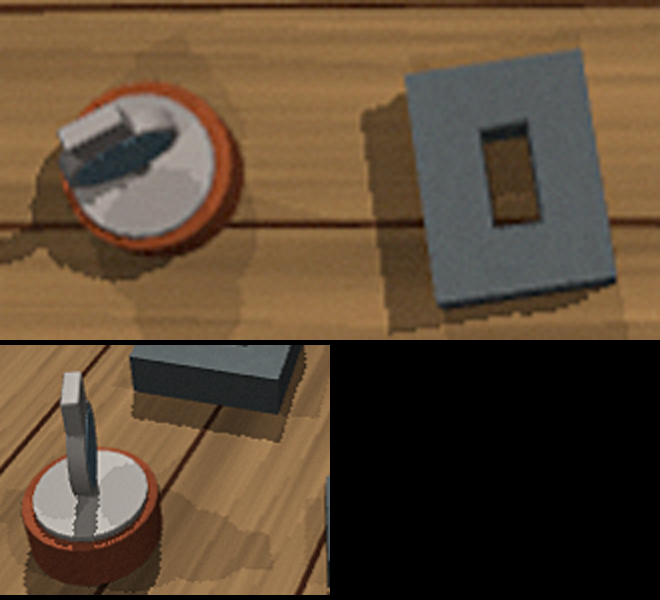

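The crop confirms the mirror: white plate in the left pot, tab top face at crop (95,130), which is about (163.8,172.5) in the full picture. Stand A measures 130x99 mm with a 60x31 mm slot, so it is the largest.

Run:
```python
from h import *
s=load('top0'); b=load('side0')
f=s['frame']; g=cv2.cvtColor(f,cv2.COLOR_BGR2GRAY)
print(g[164:182,152:180])
for thr in (130,145,160):
    m=np.zeros_like(g); m[160:184,150:176]=(g[160:184,150:176]>thr)
    n,l,st,c=cv2.connectedComponentsWithStats(m,connectivity=4)
    k=l[172,163]
    cs=cv2.findContours((l==k).astype(np.uint8),0,cv2.CHAIN_APPROX_NONE)[0][0][:,0]
    r=cv2.minAreaRect(plane(s,cs,.146)[:,:2].astype(np.float32)); print(thr,st[k],np.round(r[0],4),np.round(r[1],4),r[2])
# corners by eye from crop
q=np.array([(60,137),(120,108),(132,124),(70,153)])/4+[139.6,139.6]
P=plane(s,q,.146); print(P.round(4),P.mean(0)); print(np.linalg.norm(np.roll(P,-1,0)-P,axis=1),np.degrees(np.arctan2(*(P[1]-P[0])[[1,0]])),np.degrees(np.arctan2(*(P[2]-P[3])[[1,0]])))
print('side px',proj(b,P).round(1), 'memo top',proj(b,plane(s,[(384,165)],.146)))
# side tab white top: hand pixels
q2=np.array([(66,373),(82,374),(79,405),(62,403)]);q2=(q2-[0,345])/2+[114.75,244.75]
print(q2)
# plate: white ellipse in top
```

```text
[[112 111 107 112 110 110 110 109 110 110 114 104 101  97  91  88  86 106
  126 131 138 137 141 142 141 140 141 129]
 [109 114 108 112 114 112 112 114 112 119 106  87  89  84  82 107 127 141
  152 149 149 146 147 146 149 146 149 147]
 [112 115 117 116 115 113 114 113 116 106  92  79  65 109 131 150 152 130
  147 147 146 144 143 141 142 146 143 145]
 [110 114 112 113 112 110 111 112 105  90  88 103 126 149 168 164 155 122
  117 142 149 147 148 151 147 147 140 135]
 [108 112 112 114 112 112 113 105  89 105 134 143 165 161 161 157 163 147
   84 119 143 151 154 159 152 149 142 137]
 [110 110 113 110 109 105 106 103 131 142 164 162 160 158 158 157 160 156
  104  89 129 162 161 157 154 151 147 138]
 [115 113 107 109 107 116 134 139 160 158 157 159 158 157 164 161 154 128
   92  87 107 153 167 162 156 153 152 145]
 [116 116 112 118 136 145 159 159 157 157 158 159 162 164 150 136  96  73
   52  69  89 132 170 168 162 161 142 128]
 [116 116 120 147 161 162 158 156 159 159 161 159 152 131  99  75  43  55
   55  54  65 115 166 136 123 112  95  81]
 [119 118 110 167 157 156 156 159 159 165 154 1
[... 946 characters left out ...]
  49  49  48  42
   51  41  45  46  46  45  38  87 151 158]]
130 [155 166  15  11  81] [0.546  0.2273] [0.01   0.0296] 26.790729522705078
145 [155 166  15  11  68] [0.5456 0.2271] [0.0091 0.0296] 26.787612915039062
160 [     0      0    560    420 235173] [ 0.495  -0.0047] [1.2042 0.8554] 89.73368835449219
[[0.54   0.2416 0.146 ]
 [0.5542 0.2124 0.146 ]
 [0.5462 0.2063 0.146 ]
 [0.532  0.2364 0.146 ]] [0.54308258 0.22415199 0.146     ]
[0.03244348 0.01012879 0.03328053 0.00955006] -64.01888601851874 -64.79541250950581
side px [[147.9 273.8]
 [150.7 256.7]
 [158.5 255.3]
 [155.6 272.7]] memo top [[264.48712043 127.27080842]]
[[147.75 258.75]
 [155.75 259.25]
 [154.25 274.75]
 [145.75 273.75]]
```

```bash
cat >> h.py <<'E'
from scipy.spatial.transform import Rotation as Rot
def togo(target,yaw_x):
    """tool-frame mm to target TCP and rz (rad) to bring tool x to yaw_x deg; tilt fix rx,ry"""
    st=ctrl.read_state(); R=Rot.from_quat(st['eef_rot'])
    d=R.inv().apply(np.array(target)-st['tcp_pos'])*1000
    y=np.radians(yaw_x); c,s_=np.cos(y),np.sin(y)
    T=Rot.from_matrix(np.array([[c,s_,0],[s_,-c,0],[0,0,-1]]))
    print('t',round(st['clock'],2),'tcp',st['tcp_pos'].round(4),'w',round(st['width'],3),'F',np.round(st['force'],1),'q7',round(st['joint_positions'][6],2))
    print('go mm',d.round(1),'rot rad',(R.inv()*T).as_rotvec().round(3))
E
python3 - <<'E'
from h import *
s=load('top0'); b=load('side0')
c=np.array([.5458,.2272]);u=np.array([np.cos(np.radians(116.8)),np.sin(np.radians(116.8))]);v=np.array([-u[1],u[0]])
P=[[*(c+i*16*u/1000+j*6*v/1000),.146] for i,j in((1,1),(1,-1),(-1,-1),(-1,1))]
print('side pred',proj(b,P).round(1))
g=cv2.cvtColor(b['frame'],cv2.COLOR_BGR2GRAY); print(g[254:280,142:164])
togo([.5458,.2272,.113],116.8)
E
```

```text
side pred [[153.7 273.7]
 [144.  274.3]
 [146.6 257.4]
 [155.9 256.8]]
[[126 127 125 125 123 117 113 118 121 120 120 122 124 124 114 119 125 103
   28  33  64 110]
 [128 127 126 124 117 116 117 121 120 119 121 126 124 117 115 122 108  46
   31  53  97 120]
 [126 124 125 117 115 115 122 117 117 119 126 124 116 114 123 110  42  29
   51  98 122 115]
 [125 124 122 114 114 118 118 118 120 123 123 118 116 120 110  64  32  40
   88 125 117 116]
 [125 121 117 115 119 126 137 134 139 145 149 156 154 117  58  27  40  88
  125 117 114 122]
 [122 114 116 116 119 161 189 183 182 184 188 190 180 114  20  28  74 126
  116 116 120 130]
 [114 113 119 115  98 164 179 177 180 180 185 188 173 104  27  56 104 117
  116 120 128 130]
 [115 117 120 114 109 167 180 176 179 179 182 185 166  94  54 110 120 114
  119 127 130 128]
 [118 120 120 115 125 174 177 177 179 180 183 187 158  84  78 123 115 121
  124 134 128 128]
 [119 120 117 116 116 176 179 176 177 181 185 184 153  65  65 123 118 124
  129 132 127 123]
 [120 117 119 118 130 179 179 178 181 182 184 187 143  52  64 121 126 134
  132 122 112 111]
 [117 
[... 833 characters left out ...]
 65  27  41 123 147 135 126 120 113 109 105  87  54  48  52  52  49  55
   94 131 128 126]
 [ 28  28  49  95  87  84  82  78  76  73  69  64  58  49  50  53  50  42
   73 130 128 125]
 [ 34  48  91  97  61  67  67  64  67  67  71  69  64  48  50  53  47  47
   71 116 129 118]
 [ 42  96 129  93  62  69  71  66  70  72  69  73  65  51  51  55  57  59
   47 103 126 110]
 [ 80 127 121 108  66  71  71  70  72  72  72  73  60  52  53  57  65  55
   46  89 118 108]
 [128 121 122 124  66  66  71  70  70  70  72  72  67  56  46  58  67  38
   35  60 116 113]]
t 0.1 tcp [ 0.2686 -0.5636  0.1918] w 0.999 F [-0.1  0.   0.7] q7 -0.22
go mm [ 590.6 -594.4   79.6] rot rad [-1.000e-03 -1.000e-03 -1.594e+00]
```

drive_tool([
  {"rz": -0.12},
  {"rz": -0.12},
  {"rz": -0.12},
  {"rz": -0.12},
  {"rz": -0.12},
  {"rz": -0.12},
  {"rz": -0.12},
  {"rz": -0.12},
  {"rz": -0.12},
  {"rz": -0.12},
  {"rz": -0.12},
  {"rz": -0.12},
  {"rz": -0.12},
  {"rz": -0.03},
], claw=100)

```text
invalid input
```

```bash
python3 -c "
from h import *
togo([.5458,.2272,.190],116.8)"
```

```text
t 0.1 tcp [ 0.2686 -0.5636  0.1918] w 0.999 F [-0.1  0.   0.7] q7 -0.22
go mm [ 590.6 -594.5    2.6] rot rad [-1.000e-03 -1.000e-03 -1.594e+00]
```

The projected tab matches the side view to about 0.5 px, so the tab point is good. The call was refused as invalid, so I'll give every key.

drive_tool([
  {"tx": 0,"ty": 0,"tz": 0,"rx": 0,"ry": 0,"rz": -0.12},
  {"tx": 0,"ty": 0,"tz": 0,"rx": 0,"ry": 0,"rz": -0.12},
  {"tx": 0,"ty": 0,"tz": 0,"rx": 0,"ry": 0,"rz": -0.12},
  {"tx": 0,"ty": 0,"tz": 0,"rx": 0,"ry": 0,"rz": -0.12},
  {"tx": 0,"ty": 0,"tz": 0,"rx": 0,"ry": 0,"rz": -0.12},
  {"tx": 0,"ty": 0,"tz": 0,"rx": 0,"ry": 0,"rz": -0.12},
  {"tx": 0,"ty": 0,"tz": 0,"rx": 0,"ry": 0,"rz": -0.12},
  {"tx": 0,"ty": 0,"tz": 0,"rx": 0,"ry": 0,"rz": -0.12},
  {"tx": 0,"ty": 0,"tz": 0,"rx": 0,"ry": 0,"rz": -0.12},
  {"tx": 0,"ty": 0,"tz": 0,"rx": 0,"ry": 0,"rz": -0.12},
  {"tx": 0,"ty": 0,"tz": 0,"rx": 0,"ry": 0,"rz": -0.12},
  {"tx": 0,"ty": 0,"tz": 0,"rx": 0,"ry": 0,"rz": -0.12},
  {"tx": 0,"ty": 0,"tz": 0,"rx": 0,"ry": 0,"rz": -0.12},
  {"tx": 0,"ty": 0,"tz": 0,"rx": 0,"ry": 0,"rz": -0.03},
], claw=100)

```text
clock: 1.27
tcp_pos: [0.2685, -0.5639, 0.1919]
eef_rot: [0.524, 0.852, 0.0, -0.0]
force: [-0.3, -0.3, 0.2]
width: 1.0
```

```bash
python3 -c "
from h import *
togo([.5458,.2272,.190],116.8)"
```

```text
t 1.27 tcp [ 0.2685 -0.5639  0.1919] w 1.0 F [-0.3 -0.3  0.2] q7 1.08
go mm [581.1 604.2   2.7] rot rad [ 0.    -0.001 -0.   ]
```

drive_tool([
  {"tx": 28,"ty": 29,"tz": 0,"rx": 0,"ry": 0,"rz": 0},
  {"tx": 28,"ty": 29,"tz": 0,"rx": 0,"ry": 0,"rz": 0},
  {"tx": 28,"ty": 29,"tz": 0,"rx": 0,"ry": 0,"rz": 0},
  {"tx": 28,"ty": 29,"tz": 0,"rx": 0,"ry": 0,"rz": 0},
  {"tx": 28,"ty": 29,"tz": 0,"rx": 0,"ry": 0,"rz": 0},
  {"tx": 28,"ty": 29,"tz": 0,"rx": 0,"ry": 0,"rz": 0},
  {"tx": 28,"ty": 29,"tz": 0,"rx": 0,"ry": 0,"rz": 0},
  {"tx": 28,"ty": 29,"tz": 0,"rx": 0,"ry": 0,"rz": 0},
  {"tx": 28,"ty": 29,"tz": 0,"rx": 0,"ry": 0,"rz": 0},
  {"tx": 28,"ty": 29,"tz": 0,"rx": 0,"ry": 0,"rz": 0},
  {"tx": 28,"ty": 29,"tz": 0,"rx": 0,"ry": 0,"rz": 0},
  {"tx": 28,"ty": 29,"tz": 0,"rx": 0,"ry": 0,"rz": 0},
  {"tx": 28,"ty": 29,"tz": 0,"rx": 0,"ry": 0,"rz": 0},
  {"tx": 28,"ty": 29,"tz": 0,"rx": 0,"ry": 0,"rz": 0},
  {"tx": 28,"ty": 29,"tz": 0,"rx": 0,"ry": 0,"rz": 0},
  {"tx": 28,"ty": 29,"tz": 0,"rx": 0,"ry": 0,"rz": 0},
  {"tx": 28,"ty": 29,"tz": 0,"rx": 0,"ry": 0,"rz": 0},
  {"tx": 28,"ty": 29,"tz": 0,"rx": 0,"ry": 0,"rz": 0},
  {"tx": 28,"ty": 29,"tz": 0,"rx": 0,"ry": 0,"rz": 0},
  {"tx": 0,"ty": 0,"tz": 0,"rx": 0,"ry": 0,"rz": 0},
])

```text
clock: 2.93
tcp_pos: [0.5251, 0.1699, 0.1934]
eef_rot: [0.522, 0.853, 0.005, -0.001]
force: [0.0, 2.0, -0.3]
width: 0.998
```

```bash
python3 -c "
from h import *
togo([.5458,.2272,.190],116.8)"
```

```text
t 2.93 tcp [0.5251 0.1699 0.1934] w 0.998 F [ 0.   2.  -0.3] q7 -0.36
go mm [41.6 44.4  4.1] rot rad [ 0.008 -0.007  0.005]
```

drive_tool([
  {"tx": 20,"ty": 21,"tz": 0,"rx": 0,"ry": 0,"rz": 0},
  {"tx": 15,"ty": 16,"tz": 0,"rx": 0,"ry": 0,"rz": 0},
  {"tx": 6,"ty": 8,"tz": 0,"rx": 0,"ry": 0,"rz": 0},
  {"tx": 0,"ty": 0,"tz": 0,"rx": 0,"ry": 0,"rz": 0},
  {"tx": 0,"ty": 0,"tz": 0,"rx": 0,"ry": 0,"rz": 0},
  {"tx": 0,"ty": 0,"tz": 0,"rx": 0,"ry": 0,"rz": 0},
])

```text
clock: 3.43
tcp_pos: [0.5451, 0.2126, 0.1921]
eef_rot: [0.527, 0.85, -0.001, 0.0]
force: [-0.8, -0.6, 0.5]
width: 0.997
```

```bash
python3 -c "
from h import *
togo([.5458,.2272,.113],116.8)
snap('side','side1')"
```

```text
t 3.43 tcp [0.5451 0.2126 0.1921] w 0.997 F [-0.8 -0.6  0.5] q7 -0.4
go mm [12.9  7.3 79.1] rot rad [-0.002  0.002 -0.006]
```

View pics/side1.png

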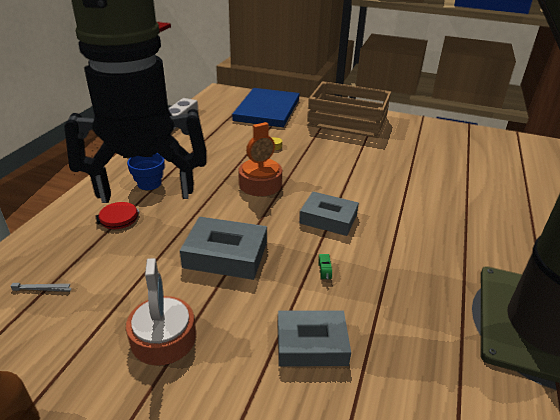

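The side picture shows the open gripper at (140,195), above the mirror at (152,265). I'll check where the measured TCP should appear.

```bash
python3 -c "
from h import *
s=load('side1'); st=ctrl.read_state();R=Rot.from_quat(st['eef_rot']).as_matrix()
t=st['tcp_pos']
for dy in(-.05,-.0425,0,.0425,.05): print(dy,proj(s,[t+R[:,1]*dy-R[:,2]*.013]))
togo([.5458,.2272,.113],116.8)
"
```

```text
-0.05 [[191.240176   220.34640266]]
-0.0425 [[185.15203649 220.66506317]]
0 [[150.3958944  222.48243804]]
0.0425 [[115.23011072 224.31807134]]
0.05 [[108.9848228 224.6437344]]
t 3.48 tcp [0.5452 0.2126 0.1922] w 1.003 F [0.8 0.3 0.1] q7 -0.4
go mm [13.   7.2 79.2] rot rad [-0.002  0.002 -0.006]
```

The fingertips appear about 25 px higher than the reported TCP predicts. I'll check against the top view.

```bash
python3 -c "
from h import *
s=snap('top','top1'); b=snap('side','side2'); st=ctrl.read_state();R=Rot.from_quat(st['eef_rot']).as_matrix()
t=st['tcp_pos']
f=s['frame'].copy(); g=b['frame'].copy()
for im,c in((f,s),(g,b)):
  for dy in(-.05,0,.05):
    for dz in (-.013,-.073): 
      p=proj(c,[t+R[:,1]*dy+R[:,2]*dz])[0]; cv2.circle(im,tuple(int(v) for v in p.round()),2,(0,0,255) if dz>-.02 else (255,255,0),-1)
a=cv2.resize(f[80:280,80:280],(600,600))[:, :400]; 
c=np.hstack([cv2.resize(f[100:250,110:245],(405,450)),cv2.resize(g[120:280,60:200],(394,450))]); cv2.imwrite('pics/c2.png',c)
"
```

```text
(no output)
```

View pics/c2.png

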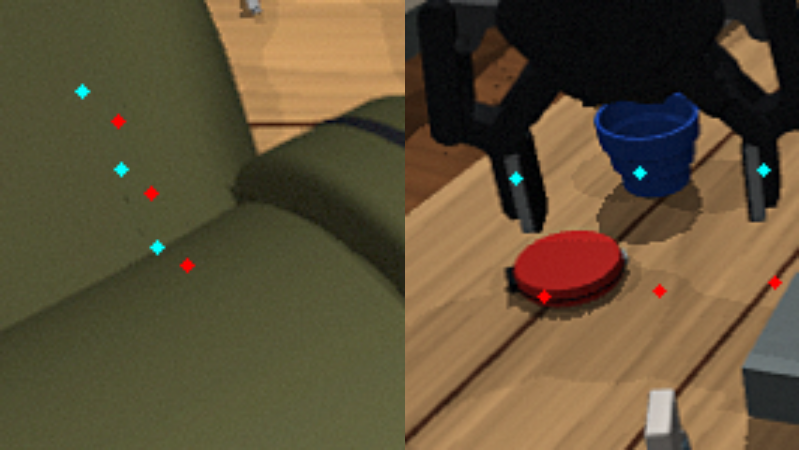

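```bash
python3 -c "
from h import *
b=load('side0'); g=b['frame'].copy()
R=Rot.from_quat([.97536,.22063,0,0]).as_matrix(); t=np.array([.2686,-.5636,.1918])
for dy in(-.05,0,.05):
    for dz in (-.013,-.073):
      p=proj(b,[t+R[:,1]*dy+R[:,2]*dz])[0]; print(dy,dz,p.round(1))
      cv2.circle(g,tuple(int(v) for v in (p*1).round()),1,(0,0,255) if dz>-.02 else (255,255,0),-1)
o=load('top0'); print('base',proj(o,[[0,0,0]]),proj(b,[[0,0,0],[0,0,.1]]))
c=np.hstack([cv2.resize(g[0:100,380:510],(520,400),interpolation=cv2.INTER_NEAREST),cv2.resize(o['frame'][370:420,225:335],(280,400)[:1]+(127,)) if 0 else np.zeros((400,1,3),np.uint8)]); cv2.imwrite('pics/c3.png',c)
"
```

```text
-0.05 -0.013 [437.5  72.4]
-0.05 -0.073 [443.4  46.2]
0 -0.013 [429.5  65.3]
0 -0.073 [434.9  39.8]
0.05 -0.013 [422.   58.7]
0.05 -0.073 [427.  34.]
base [[279.88563917 430.2074673 ]] [[547.92897577 327.55191501]
 [573.52783486 281.41192347]]
```

View pics/c3.png

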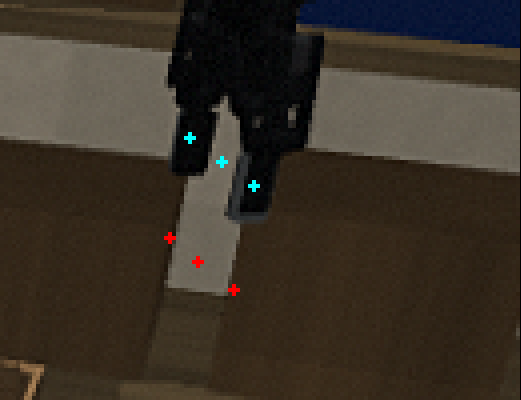

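Both poses show the same thing. The real fingertips sit about 35–40 mm farther back along the tool axis than the reported TCP implies. I'll solve for the offset from the two views.

```bash
python3 -c "
from h import *
from scipy.optimize import least_squares
b=load('side0'); st=ctrl.read_state()
Rs=[Rot.from_quat([.97536,.22063,0,0]).as_matrix(),Rot.from_quat(st['eef_rot']).as_matrix()]
ts=[np.array([.2686,-.5636,.1918]),st['tcp_pos']]; q=np.array([[435,48.5],[144.2,200.]])
for tool in(1,0):
  fn=lambda o:np.concatenate([(proj(b,[t+(R@o if tool else o)+R[:,2]*-.013])[0]-p)*w for t,R,p,w in zip(ts,Rs,q,(2,1))])
  r=least_squares(fn,[0,0,0],x_scale=.01); print(tool,(r.x*1000).round(1),r.fun.round(2))
  print((np.linalg.inv(r.jac.T@r.jac).diagonal()**.5*1000).round(1))
"
```

```text
1 [ -4.1   2.5 -36.4] [-2.06  2.49 -0.13 -3.59]
[1.4 1.3 1.1]
0 [-5.  10.4 42.7] [ 0.34  0.66 -0.34 -0.66]
[1.  2.1 1.2]
```

drive_tool([
  {"tx": 6,"ty": 4,"tz": 15,"rx": 0,"ry": 0,"rz": 0},
  {"tx": 7,"ty": 3,"tz": 20,"rx": 0,"ry": 0,"rz": 0},
  {"tx": 0,"ty": 0,"tz": 20,"rx": 0,"ry": 0,"rz": 0},
  {"tx": 0,"ty": 0,"tz": 12,"rx": 0,"ry": 0,"rz": 0},
  {"tx": 0,"ty": 0,"tz": 0,"rx": 0,"ry": 0,"rz": 0},
  {"tx": 0,"ty": 0,"tz": 0,"rx": 0,"ry": 0,"rz": 0},
  {"tx": 0,"ty": 0,"tz": 0,"rx": 0,"ry": 0,"rz": 0},
])

```text
clock: 4.17
tcp_pos: [0.5467, 0.2296, 0.1264]
eef_rot: [0.526, 0.851, 0.001, 0.0]
force: [0.7, 0.1, -0.0]
width: 0.999
```

```bash
python3 -c "
from h import *
togo([.5458,.2272,.113],116.8)
b=snap('side','side3'); cv2.imwrite('pics/c4.png',cv2.resize(b['frame'][150:350,60:260],(600,600)))"
```

```text
t 4.17 tcp [0.5467 0.2296 0.1264] w 0.999 F [ 0.7  0.1 -0. ] q7 -0.48
go mm [-1.8 -1.9 13.4] rot rad [ 0.002  0.    -0.005]
```

View pics/c4.png

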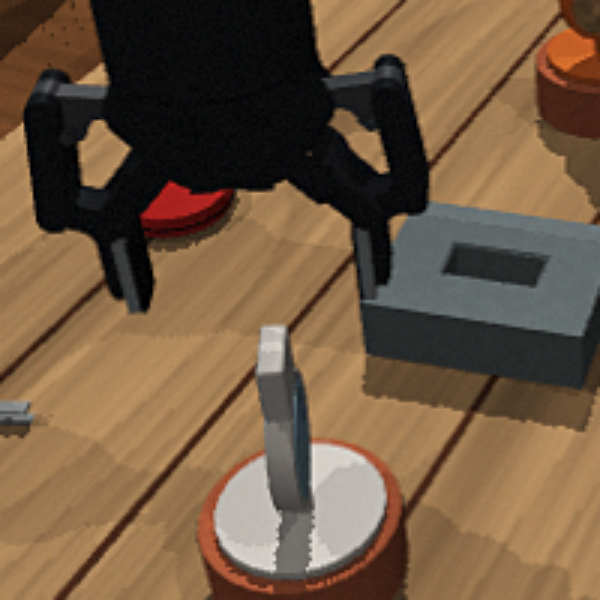

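The crop shows the fingertips at (135,310) and (370,298), straddling the tab top at (273,340) and above it. They are slightly left of centre.

```bash
python3 -c "
from h import *
from scipy.optimize import least_squares
b=load('side0'); st=ctrl.read_state()
Q=lambda yaw:Rot.from_quat(yaw).as_matrix()
Rs=[Q([.97536,.22063,0,0]),Q([.527,.85,-.001,0]),Q(st['eef_rot'])]
ts=[np.array([.2686,-.5636,.1918]),np.array([.5452,.2126,.1922]),st['tcp_pos']]
q=[np.array([[427.5,43],[442.5,54]])[::-1],np.array([[187-2+0,198.2],[103.7,201.8]]),np.array([[183.3,249.3],[105,253.3]])]
for tool in(1,0):
 for hw in (.045,.048,.051):
  fn=lambda o:np.concatenate([(proj(b,[t+(R@o if tool else o)+R[:,2]*-.013+R[:,1]*s*hw for s in(-1,1)])-p).ravel()*w for t,R,p,w in zip(ts,Rs,q,(2,1,1))])
  r=least_squares(fn,[0,0,0],x_scale=.01); print(tool,hw,(r.x*1000).round(1),r.cost.round(1),r.fun.round(1)[-4:])
"
```

```text
1 0.045 [ -1.1   1.4 -36.5] 50.2 [-2.8 -3.2  2.  -3.2]
1 0.048 [ -1.5   1.5 -36.1] 40.5 [-0.5 -3.4 -0.5 -3.1]
1 0.051 [ -2.1   1.8 -35.7] 58.6 [ 1.8 -3.5 -3.  -3. ]
0 0.045 [-5.2 10.1 42.5] 8.4 [-2.6 -0.6  0.5 -0.4]
0 0.048 [-4.7  8.8 41.8] 9.1 [ 0.  -1.  -1.7 -0.5]
0 0.051 [-4.1  7.4 40.9] 37.7 [ 2.7 -1.4 -3.8 -0.7]
```

drive_tool([
  {"tx": -6,"ty": -3,"tz": 0,"rx": 0,"ry": 0,"rz": 0},
  {"tx": 0,"ty": 0,"tz": 10,"rx": 0,"ry": 0,"rz": 0},
  {"tx": 0,"ty": 0,"tz": 10,"rx": 0,"ry": 0,"rz": 0},
  {"tx": 0,"ty": 0,"tz": 10,"rx": 0,"ry": 0,"rz": 0},
  {"tx": 0,"ty": 0,"tz": 10,"rx": 0,"ry": 0,"rz": 0},
  {"tx": 0,"ty": 0,"tz": 8,"rx": 0,"ry": 0,"rz": 0},
  {"tx": 0,"ty": 0,"tz": 4,"rx": 0,"ry": 0,"rz": 0},
  {"tx": 0,"ty": 0,"tz": 0,"rx": 0,"ry": 0,"rz": 0},
  {"tx": 0,"ty": 0,"tz": 0,"rx": 0,"ry": 0,"rz": 0},
  {"tx": 0,"ty": 0,"tz": 0,"rx": 0,"ry": 0,"rz": 0},
])

```text
clock: 5.05
tcp_pos: [0.5462, 0.2234, 0.0738]
eef_rot: [0.526, 0.851, 0.0, 0.0]
force: [-0.2, 0.5, 0.1]
width: 0.999
```

```bash
python3 -c "
from h import *
togo([.5458,.2272,.074],116.8)
b=snap('side','side4'); cv2.imwrite('pics/c5.png',cv2.resize(b['frame'][180:350,80:250],(600,600)))"
```

```text
t 5.05 tcp [0.5462 0.2234 0.0738] w 0.999 F [-0.2  0.5  0.1] q7 -0.52
go mm [ 3.6  1.3 -0.2] rot rad [ 0.001 -0.    -0.004]
```

View pics/c5.png

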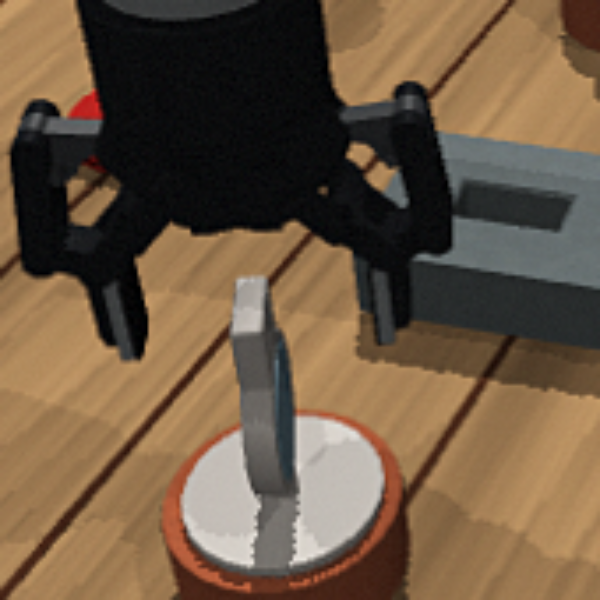

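The tips straddle the tab, mid (259,348) against the tab middle at about (252,340), so they are centred. Closing now.

drive_tool([
  {"tx": 0,"ty": 0,"tz": 0,"rx": 0,"ry": 0,"rz": 0},
  {"tx": 0,"ty": 0,"tz": 0,"rx": 0,"ry": 0,"rz": 0},
  {"tx": 0,"ty": 0,"tz": 0,"rx": 0,"ry": 0,"rz": 0},
  {"tx": 0,"ty": 0,"tz": 0,"rx": 0,"ry": 0,"rz": 0},
  {"tx": 0,"ty": 0,"tz": 0,"rx": 0,"ry": 0,"rz": 0},
  {"tx": 0,"ty": 0,"tz": 0,"rx": 0,"ry": 0,"rz": 0},
  {"tx": 0,"ty": 0,"tz": 0,"rx": 0,"ry": 0,"rz": 0},
  {"tx": 0,"ty": 0,"tz": 0,"rx": 0,"ry": 0,"rz": 0},
  {"tx": 0,"ty": 0,"tz": 0,"rx": 0,"ry": 0,"rz": 0},
  {"tx": 0,"ty": 0,"tz": 0,"rx": 0,"ry": 0,"rz": 0},
  {"tx": 0,"ty": 0,"tz": 0,"rx": 0,"ry": 0,"rz": 0},
  {"tx": 0,"ty": 0,"tz": 0,"rx": 0,"ry": 0,"rz": 0},
], claw=0)

```text
clock: 6.1
tcp_pos: [0.5459, 0.223, 0.0734]
eef_rot: [0.526, 0.851, -0.0, -0.0]
force: [0.9, -0.1, -1.1]
width: 0.131
```

drive_tool([
  {"tx": 0,"ty": 0,"tz": -5,"rx": 0,"ry": 0,"rz": 0},
  {"tx": 0,"ty": 0,"tz": -10,"rx": 0,"ry": 0,"rz": 0},
  {"tx": 0,"ty": 0,"tz": -15,"rx": 0,"ry": 0,"rz": 0},
  {"tx": 0,"ty": 0,"tz": -15,"rx": 0,"ry": 0,"rz": 0},
  {"tx": 0,"ty": 0,"tz": -15,"rx": 0,"ry": 0,"rz": 0},
  {"tx": 0,"ty": 0,"tz": -10,"rx": 0,"ry": 0,"rz": 0},
  {"tx": 0,"ty": 0,"tz": 0,"rx": 0,"ry": 0,"rz": 0},
  {"tx": 0,"ty": 0,"tz": 0,"rx": 0,"ry": 0,"rz": 0},
  {"tx": 0,"ty": 0,"tz": 0,"rx": 0,"ry": 0,"rz": 0},
])

```text
clock: 6.85
tcp_pos: [0.5455, 0.2225, 0.143]
eef_rot: [0.526, 0.851, -0.001, -0.0]
force: [0.7, -0.8, -1.3]
width: 0.134
```

```bash
python3 -c "
from h import *
togo([.5394,.0248,.144],188.1)
b=snap('side','side5'); cv2.imwrite('pics/c6.png',b['frame'])"
```

```text
t 6.85 tcp [0.5455 0.2225 0.143 ] w 0.134 F [ 0.7 -0.8 -1.3] q7 -0.46
go mm [-174.1  -93.9   -0.9] rot rad [-1.000e-03 -0.000e+00 -1.248e+00]
```

View pics/c6.png

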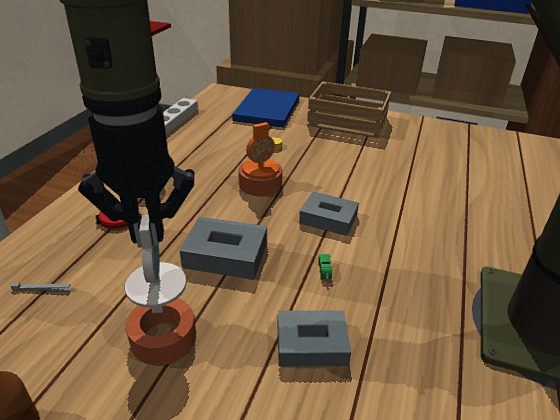

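The side picture shows the mirror held upright at (155,260), its tongue clear of the pot at (160,325); the memo is untouched. Next I turn it.

drive_tool([
  {"tx": 0,"ty": 0,"tz": 0,"rx": 0,"ry": 0,"rz": -0.08},
  {"tx": 0,"ty": 0,"tz": 0,"rx": 0,"ry": 0,"rz": -0.1},
  {"tx": 0,"ty": 0,"tz": 0,"rx": 0,"ry": 0,"rz": -0.1},
  {"tx": 0,"ty": 0,"tz": 0,"rx": 0,"ry": 0,"rz": -0.1},
  {"tx": 0,"ty": 0,"tz": 0,"rx": 0,"ry": 0,"rz": -0.1},
  {"tx": 0,"ty": 0,"tz": 0,"rx": 0,"ry": 0,"rz": -0.1},
  {"tx": 0,"ty": 0,"tz": 0,"rx": 0,"ry": 0,"rz": -0.1},
  {"tx": 0,"ty": 0,"tz": 0,"rx": 0,"ry": 0,"rz": -0.1},
  {"tx": 0,"ty": 0,"tz": 0,"rx": 0,"ry": 0,"rz": -0.1},
  {"tx": 0,"ty": 0,"tz": 0,"rx": 0,"ry": 0,"rz": -0.1},
  {"tx": 0,"ty": 0,"tz": 0,"rx": 0,"ry": 0,"rz": -0.1},
  {"tx": 0,"ty": 0,"tz": 0,"rx": 0,"ry": 0,"rz": -0.1},
  {"tx": 0,"ty": 0,"tz": 0,"rx": 0,"ry": 0,"rz": -0.068},
  {"tx": 0,"ty": 0,"tz": 0,"rx": 0,"ry": 0,"rz": 0},
  {"tx": 0,"ty": 0,"tz": 0,"rx": 0,"ry": 0,"rz": 0},
])

```text
clock: 8.15
tcp_pos: [0.5455, 0.2226, 0.1426]
eef_rot: [-0.07, 0.998, -0.0, -0.001]
force: [0.5, -0.7, -1.3]
width: 0.132
```

```bash
python3 -c "
from h import *
togo([.5394,.0248,.144],188.1)"
```

```text
t 8.15 tcp [0.5455 0.2226 0.1426] w 0.132 F [ 0.5 -0.7 -1.3] q7 0.56
go mm [  33.5 -195.1   -1.3] rot rad [-0.    -0.002 -0.002]
```

drive_tool([
  {"tx": 2,"ty": -9,"tz": 0,"rx": 0,"ry": 0,"rz": 0},
  {"tx": 4,"ty": -20,"tz": 0,"rx": 0,"ry": 0,"rz": 0},
  {"tx": 4,"ty": -24,"tz": 0,"rx": 0,"ry": 0,"rz": 0},
  {"tx": 4,"ty": -24,"tz": 0,"rx": 0,"ry": 0,"rz": 0},
  {"tx": 4,"ty": -24,"tz": 0,"rx": 0,"ry": 0,"rz": 0},
  {"tx": 4,"ty": -24,"tz": 0,"rx": 0,"ry": 0,"rz": 0},
  {"tx": 4,"ty": -24,"tz": 0,"rx": 0,"ry": 0,"rz": 0},
  {"tx": 4,"ty": -24,"tz": 0,"rx": 0,"ry": 0,"rz": 0},
  {"tx": 2,"ty": -17,"tz": 0,"rx": 0,"ry": 0,"rz": 0},
  {"tx": 2,"ty": -9,"tz": 0,"rx": 0,"ry": 0,"rz": 0},
  {"tx": 0,"ty": 0,"tz": 0,"rx": 0,"ry": 0,"rz": 0},
  {"tx": 0,"ty": 0,"tz": 0,"rx": 0,"ry": 0,"rz": 0},
  {"tx": 0,"ty": 0,"tz": 0,"rx": 0,"ry": 0,"rz": 0},
  {"tx": 0,"ty": 0,"tz": 0,"rx": 0,"ry": 0,"rz": 0},
])

```text
clock: 9.32
tcp_pos: [0.5404, 0.0232, 0.1438]
eef_rot: [-0.072, 0.997, 0.001, 0.0]
force: [0.0, 0.4, -2.3]
width: 0.131
```

```bash
python3 -c "
from h import *
togo([.5394,.0248,.144],188.1)
b=snap('side','side6'); f=b['frame']; s=snap('top','top6')['frame']
cv2.imwrite('pics/c7.png',np.hstack([cv2.resize(f[120:320,130:310],(450,500)),cv2.resize(s[120:260,210:308],(350,500))]))
o=np.array([.5394,.0248]);u=np.array([np.cos(np.radians(8.1)),np.sin(np.radians(8.1))]);v=np.array([-u[1],u[0]])
E=lambda z:[[*(o+40e-3*np.array([np.cos(t),np.sin(t)])),z] for t in np.arange(4)*np.pi/2]
print('plate top pred centre/edge',proj(b,[[*o,.116]]).round(1),proj(b,E(.116)).round(1))
print('tongue end pred',proj(b,[[*(o+i*22e-3*u+j*7e-3*v),.080] for i,j in((1,1),(1,-1),(-1,-1),(-1,1))]).round(1))
hsv=cv2.cvtColor(f,cv2.COLOR_BGR2HSV); m=((hsv[...,1]<40)&(hsv[...,2]>120)).astype(np.uint8); m[:150]=0;m[:,:150]=0;m[300:]=0;m[:,320:]=0
m=cv2.morphologyEx(m,cv2.MORPH_OPEN,np.ones((3,3)))
for c in cv2.findContours(m,0,cv2.CHAIN_APPROX_NONE)[0]:
  if cv2.contourArea(c)>80: print(cv2.boundingRect(c),cv2.contourArea(c),cv2.fitEllipse(cv2.convexHull(c)))
"
```

```text
t 9.32 tcp [0.5404 0.0232 0.1438] w 0.131 F [ 0.   0.4 -2.3] q7 0.82
go mm [ 0.7  1.7 -0.2] rot rad [0.001 0.001 0.002]
plate top pred centre/edge [[222.7 202.2]] [[201.1 197.2]
 [212.  215.5]
 [245.  207.4]
 [232.6 189.9]]
tongue end pred [[210.  220.2]
 [212.6 215.4]
 [237.3 219. ]
 [235.  223.8]]
(229, 193, 20, 17) 211.5 ((238.6590118408203, 201.3291015625), (16.77420997619629, 20.024795532226562), 90.37737274169922)
(201, 193, 21, 17) 189.0 ((210.82833862304688, 201.5081329345703), (16.684141159057617, 21.08844757080078), 65.68380737304688)
```

View pics/c7.png

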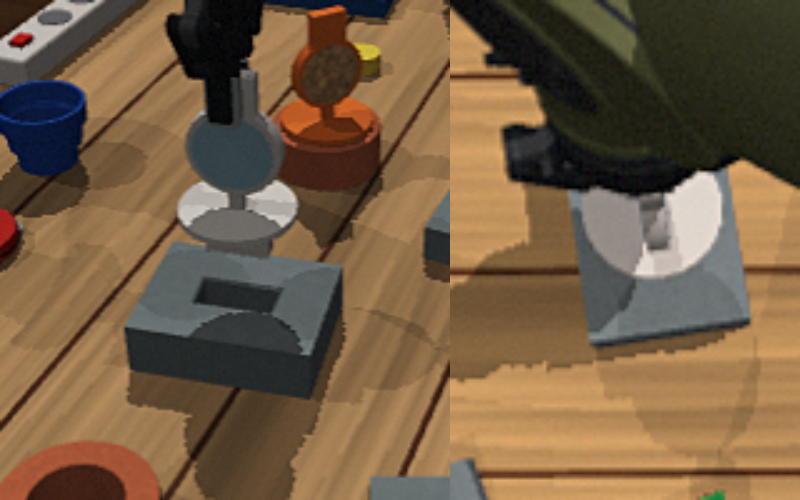

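The side view shows the held plate at about (225,204) over the stand, tongue roughly along the slot. The top view shows the plate circle at about (266,179). I'll fit it.

```bash
python3 -c "
from h import *
from scipy.optimize import least_squares
def mask(f,box):
  hsv=cv2.cvtColor(f,cv2.COLOR_BGR2HSV); m=((hsv[...,1]<60)&(hsv[...,2]>110)).astype(np.uint8); w=np.zeros_like(m); x,y,X,Y=box; w[y:Y,x:X]=1; return m*w
s=load('top6'); m=mask(s['frame'],(235,168,300,210)); c=np.vstack([k[:,0] for k in cv2.findContours(m,0,cv2.CHAIN_APPROX_NONE)[0] if cv2.contourArea(k)>30]).astype(float)
hull=cv2.convexHull(c.astype(np.int32))[:,0]
print(c.min(0),c.max(0))
for z in(.110,.116,.122):
  p=plane(s,c,z)[:,:2]
  r=least_squares(lambda o:np.hypot(*(p-o).T)-.0405,[.54,.025],loss='cauchy',f_scale=.001); print(z,r.x.round(4),np.median(abs(r.fun)))
b=load('side6'); m=mask(b['frame'],(190,180,260,225)); 
c=np.vstack([k[:,0] for k in cv2.findContours(m,0,cv2.CHAIN_APPROX_NONE)[0] if cv2.contourArea(k)>30]).astype(float); c=c[c[:,1]<205]
for z in(.110,.116,.122):
  p=plane(b,c,z)[:,:2]
  r=least_squares(lambda o:np.hypot(*(p-o).T)-.0405,[.54,.025],loss='cauchy',f_scale=.001); print('side',z,r.x.round(4),np.median(abs(r.fun)))
print(len(c))
# edge of disc direction: tab/disc bottom in top view; tongue end corners in side
p=(np.array([(205,243),(272,252)]))/2.5+[130,120]; P=plane(b,p,.08);print(P,np.degrees(np.arctan2(*(P[0]-P[1])[[1,0]])))
"
```

```text
[243. 168.] [293. 209.]
0.11 [0.5088 0.0089] 0.0057789182765472236
0.116 [0.5118 0.0129] 0.00716901664185475
0.122 [0.5112 0.0132] 0.007063125343144176
side 0.11 [0.5394 0.0174] 0.01088420915484362
side 0.116 [0.5078 0.0363] 0.009438424822549515
side 0.122 [0.5307 0.0346] 0.00992824435752842
77
[[0.56082546 0.02601174 0.08      ]
 [0.51408759 0.01857394 0.08      ]] 9.042149069949723
```

```bash
python3 -c "
from h import *
from scipy.optimize import least_squares
for t,box in(('top6',(240,172,296,206)),('side6',(195,186,256,222))):
  s=load(t); g=cv2.cvtColor(s['frame'],cv2.COLOR_BGR2GRAY); x,y,X,Y=box
  th,_=cv2.threshold(g[y:Y,x:X],0,1,cv2.THRESH_OTSU); th=max(th,135)
  m=np.zeros_like(g); m[y:Y,x:X]=g[y:Y,x:X]>th
  ks=[k for k in cv2.findContours(m,0,cv2.CHAIN_APPROX_NONE)[0] if cv2.contourArea(k)>60]
  h=cv2.convexHull(np.vstack(ks))[:,0]
  print(t,th,[cv2.boundingRect(k) for k in ks])
  if t=='top6': h=h[h[:,1]>y+2]
  else: h=h[h[:,1]<212]
  for z in(.110,.116,.122):
    p=plane(s,h,z)[:,:2]
    r=least_squares(lambda o:np.hypot(*(p-o).T)-.0395,[.54,.025],loss='soft_l1',f_scale=.001); print(z,r.x.round(4),(r.fun*1000).round(1))
"
```

```text
top6 154.0 [(261, 172, 25, 26)]
0.11 [0.5379 0.0236] [ -0.3  -0.    0.2  -0.2   0.1   0.6   0.9  -0.2 -17.6]
0.116 [0.537  0.0235] [ -0.4  -0.    0.2  -0.2   0.2   0.6   0.9  -0.2 -17.5]
0.122 [0.5361 0.0235] [ -0.4  -0.1   0.2  -0.1   0.2   0.6   0.8  -0.3 -17.4]
side6 135.0 [(228, 192, 21, 19), (201, 192, 20, 19)]
0.11 [0.5414 0.0148] [ 0.3  0.3  0.4  0.5  0.3  0.2  0.3 -0.5  0.5  0.8  0.9  0.2 -0.1  0.2
  0.4]
0.116 [0.5374 0.0226] [-0.3 -0.3 -0.1 -0.  -0.2 -0.3 -0.2 -1.  -0.   0.3  0.4 -0.3 -0.7 -0.3
 -0.2]
0.122 [0.5335 0.0306] [-1.  -1.  -0.8 -0.5 -0.7 -0.8 -0.6 -1.3 -0.4 -0.1 -0.1 -0.8 -1.2 -0.9
 -0.9]
```

Both views agree: plate centre (0.537, 0.023), top at z ≈ 0.1165, about 2 mm from the slot in x and y. I'll correct and lower it, about 70 mm to seated.

drive_tool([
  {"tx": -2,"ty": 2,"tz": 0,"rx": 0,"ry": 0,"rz": 0},
  {"tx": 0,"ty": 0,"tz": 6,"rx": 0,"ry": 0,"rz": 0},
  {"tx": 0,"ty": 0,"tz": 8,"rx": 0,"ry": 0,"rz": 0},
  {"tx": 0,"ty": 0,"tz": 8,"rx": 0,"ry": 0,"rz": 0},
  {"tx": 0,"ty": 0,"tz": 8,"rx": 0,"ry": 0,"rz": 0},
  {"tx": 0,"ty": 0,"tz": 5,"rx": 0,"ry": 0,"rz": 0},
  {"tx": 0,"ty": 0,"tz": 5,"rx": 0,"ry": 0,"rz": 0},
  {"tx": 0,"ty": 0,"tz": 5,"rx": 0,"ry": 0,"rz": 0},
  {"tx": 0,"ty": 0,"tz": 5,"rx": 0,"ry": 0,"rz": 0},
  {"tx": 0,"ty": 0,"tz": 0,"rx": 0,"ry": 0,"rz": 0},
  {"tx": 0,"ty": 0,"tz": 0,"rx": 0,"ry": 0,"rz": 0},
])

```text
clock: 10.33
tcp_pos: [0.5419, 0.0234, 0.0933]
eef_rot: [-0.071, 0.998, -0.0, -0.0]
force: [-0.5, 0.2, -1.2]
width: 0.13
```

```bash
python3 -c "
from h import *
togo([.5394,.0248,.074],188.1)"
```

```text
t 10.33 tcp [0.5419 0.0234 0.0933] w 0.13 F [-0.5  0.2 -1.2] q7 0.75
go mm [ 2.3  1.7 19.3] rot rad [-0. -0. -0.]
```

The tongue is about 10 mm into the slot with no contact force, so I continue.

drive_tool([
  {"tx": 0,"ty": 0,"tz": 4,"rx": 0,"ry": 0,"rz": 0},
  {"tx": 0,"ty": 0,"tz": 4,"rx": 0,"ry": 0,"rz": 0},
  {"tx": 0,"ty": 0,"tz": 4,"rx": 0,"ry": 0,"rz": 0},
  {"tx": 0,"ty": 0,"tz": 3,"rx": 0,"ry": 0,"rz": 0},
  {"tx": 0,"ty": 0,"tz": 1,"rx": 0,"ry": 0,"rz": 0},
  {"tx": 0,"ty": 0,"tz": 1,"rx": 0,"ry": 0,"rz": 0},
  {"tx": 0,"ty": 0,"tz": 0,"rx": 0,"ry": 0,"rz": 0},
  {"tx": 0,"ty": 0,"tz": 0,"rx": 0,"ry": 0,"rz": 0},
])

```text
clock: 11.0
tcp_pos: [0.542, 0.0235, 0.0765]
eef_rot: [-0.071, 0.998, -0.0, 0.0]
force: [-0.1, 0.0, -0.9]
width: 0.133
```

drive_tool([
  {"tx": 0,"ty": 0,"tz": 1,"rx": 0,"ry": 0,"rz": 0},
  {"tx": 0,"ty": 0,"tz": 0,"rx": 0,"ry": 0,"rz": 0},
  {"tx": 0,"ty": 0,"tz": 0,"rx": 0,"ry": 0,"rz": 0},
])

```text
clock: 11.25
tcp_pos: [0.542, 0.0234, 0.0755]
eef_rot: [-0.071, 0.998, -0.0, 0.0]
force: [-0.2, -0.0, -2.1]
width: 0.131
```

drive_tool([
  {"tx": 0,"ty": 0,"tz": 1,"rx": 0,"ry": 0,"rz": 0},
  {"tx": 0,"ty": 0,"tz": 0,"rx": 0,"ry": 0,"rz": 0},
  {"tx": 0,"ty": 0,"tz": 0,"rx": 0,"ry": 0,"rz": 0},
])

```text
clock: 11.5
tcp_pos: [0.5419, 0.0234, 0.0744]
eef_rot: [-0.071, 0.998, -0.0, -0.0]
force: [-0.2, -0.2, -0.8]
width: 0.136
```

Pot-rim height was at reported z 0.0734, so about 1 mm is left. I'll go on until the force shows contact.

drive_tool([
  {"tx": 0,"ty": 0,"tz": 1,"rx": 0,"ry": 0,"rz": 0},
  {"tx": 0,"ty": 0,"tz": 0,"rx": 0,"ry": 0,"rz": 0},
  {"tx": 0,"ty": 0,"tz": 0,"rx": 0,"ry": 0,"rz": 0},
])

```text
clock: 11.75
tcp_pos: [0.5419, 0.0234, 0.0734]
eef_rot: [-0.071, 0.998, -0.0, -0.0]
force: [0.3, 0.3, -0.7]
width: 0.126
```

drive_tool([
  {"tx": 0,"ty": 0,"tz": 0.7,"rx": 0,"ry": 0,"rz": 0},
  {"tx": 0,"ty": 0,"tz": 0,"rx": 0,"ry": 0,"rz": 0},
  {"tx": 0,"ty": 0,"tz": 0,"rx": 0,"ry": 0,"rz": 0},
])

```text
clock: 12.0
tcp_pos: [0.5421, 0.0236, 0.073]
eef_rot: [-0.071, 0.998, -0.0, 0.0]
force: [0.6, -0.1, 1.1]
width: 0.134
```

drive_tool([
  {"tx": 0,"ty": 0,"tz": 0.7,"rx": 0,"ry": 0,"rz": 0},
  {"tx": 0,"ty": 0,"tz": 0,"rx": 0,"ry": 0,"rz": 0},
  {"tx": 0,"ty": 0,"tz": 0,"rx": 0,"ry": 0,"rz": 0},
])

```text
clock: 12.25
tcp_pos: [0.5421, 0.0237, 0.0729]
eef_rot: [-0.071, 0.998, -0.0, 0.0]
force: [-2.8, 0.6, 7.1]
width: 0.128
```

```bash
python3 -c "
from h import *
togo([.5394,.0248,.073],188.1)
b=snap('side','side7'); cv2.imwrite('pics/c8.png',cv2.resize(b['frame'][150:300,150:300],(600,600)))"
```

```text
t 12.25 tcp [0.5421 0.0237 0.0729] w 0.128 F [-2.8  0.6  7.1] q7 0.71
go mm [ 2.5  1.5 -0.1] rot rad [-0.     0.001  0.   ]
```

View pics/c8.png

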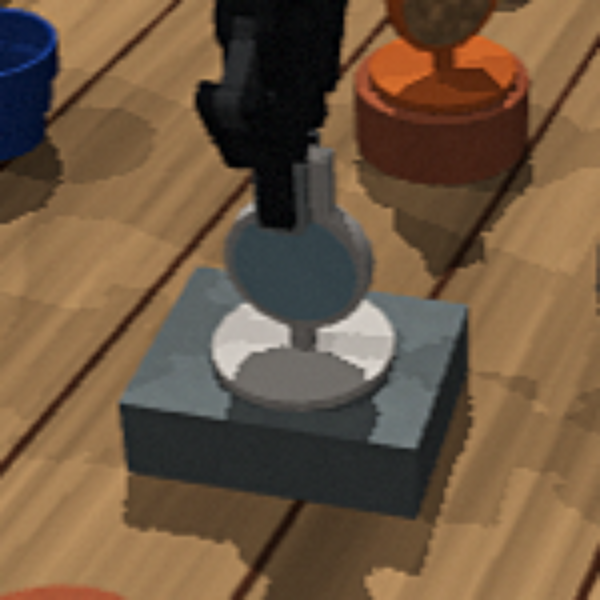

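Contact is 7 N, and the plate lies flat on the stand at crop (303,350). Now release and rise.

drive_tool([
  {"tx": 0,"ty": 0,"tz": 0,"rx": 0,"ry": 0,"rz": 0},
  {"tx": 0,"ty": 0,"tz": 0,"rx": 0,"ry": 0,"rz": 0},
  {"tx": 0,"ty": 0,"tz": 0,"rx": 0,"ry": 0,"rz": 0},
  {"tx": 0,"ty": 0,"tz": 0,"rx": 0,"ry": 0,"rz": 0},
  {"tx": 0,"ty": 0,"tz": 0,"rx": 0,"ry": 0,"rz": 0},
  {"tx": 0,"ty": 0,"tz": 0,"rx": 0,"ry": 0,"rz": 0},
  {"tx": 0,"ty": 0,"tz": 0,"rx": 0,"ry": 0,"rz": 0},
  {"tx": 0,"ty": 0,"tz": 0,"rx": 0,"ry": 0,"rz": 0},
  {"tx": 0,"ty": 0,"tz": 0,"rx": 0,"ry": 0,"rz": 0},
  {"tx": 0,"ty": 0,"tz": 0,"rx": 0,"ry": 0,"rz": 0},
  {"tx": 0,"ty": 0,"tz": 0,"rx": 0,"ry": 0,"rz": 0},
  {"tx": 0,"ty": 0,"tz": 0,"rx": 0,"ry": 0,"rz": 0},
], claw=100)

```text
clock: 13.3
tcp_pos: [0.542, 0.0235, 0.0721]
eef_rot: [-0.071, 0.998, -0.0, 0.0]
force: [0.1, -0.1, -0.9]
width: 0.996
```

drive_tool([
  {"tx": 0,"ty": 0,"tz": -5,"rx": 0,"ry": 0,"rz": 0},
  {"tx": 0,"ty": 0,"tz": -10,"rx": 0,"ry": 0,"rz": 0},
  {"tx": 0,"ty": 0,"tz": -15,"rx": 0,"ry": 0,"rz": 0},
  {"tx": 0,"ty": 0,"tz": -20,"rx": 0,"ry": 0,"rz": 0},
  {"tx": 0,"ty": 0,"tz": -20,"rx": 0,"ry": 0,"rz": 0},
  {"tx": 0,"ty": 0,"tz": -20,"rx": 0,"ry": 0,"rz": 0},
  {"tx": 0,"ty": 0,"tz": -15,"rx": 0,"ry": 0,"rz": 0},
  {"tx": 0,"ty": 0,"tz": -5,"rx": 0,"ry": 0,"rz": 0},
  {"tx": 0,"ty": 0,"tz": 0,"rx": 0,"ry": 0,"rz": 0},
  {"tx": 0,"ty": 0,"tz": 0,"rx": 0,"ry": 0,"rz": 0},
  {"tx": 0,"ty": 0,"tz": 0,"rx": 0,"ry": 0,"rz": 0},
])

```text
clock: 14.22
tcp_pos: [0.5413, 0.023, 0.1812]
eef_rot: [-0.071, 0.998, -0.0, -0.001]
force: [-0.1, 0.2, -0.9]
width: 0.997
```

```bash
python3 -c "
from h import *
togo([.5394,.0248,.073],188.1)
b=snap('side','side8'); cv2.imwrite('pics/c9.png',b['frame'])"
```

```text
t 14.22 tcp [0.5413 0.023  0.1812] w 0.997 F [-0.1  0.2 -0.9] q7 0.88
go mm [  1.4   2.1 108.2] rot rad [-0.    -0.002 -0.   ]
```

View pics/c9.png

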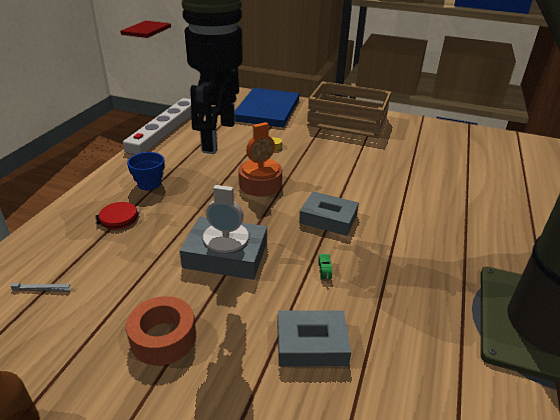

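The mirror stands upright and seated at (225,235), its pot is empty, the memo disc is still in its pot at (260,165), and the gripper is clear. Handing in.

```bash
python3 -c "
from h import *
print(ctrl.job_done())"
```

```text
the job is handed in; nothing more can be done
None
```

The mirror is in the largest grey stand, its tongue in the slot and its round base plate flat on top. I handed the job in after about 14.3 s of the 51 s; no verdict comes back. I took the mirror by its tab, lifted it 70 mm out of its pot and turned it 71°. I lowered it until I felt about 7 N of contact, then let go and rose 109 mm clear.

**Last checks:** the final side picture shows the mirror upright and seated, its own pot empty, the memo disc still in its pot and the gripper touching nothing. Before lowering, both cameras put the plate centre within about 2 mm of each other and about 3 mm from the slot. I corrected that before going down.

**What disagreed:**
- **Tool height:** in the side camera the gripper sat roughly 35–42 mm higher, with a few mm sideways, than the reported tool position and the stated gripper sizes imply. I set the grasp height from the images and stopped the lowering on contact force. I did not find the cause.
- **Grip:** the fingers held the tab somewhat off its centre along its width, but nothing slipped that I could see.
- **Refused move:** the first move call was rejected as invalid and moved nothing. It worked once every field was filled in.

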